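# Clear the connecting rod and set the square to the engine casting

## Task

A connecting rod was left in the way in front of the engine casting: first put it away on the middle of the flat black rubber mat. Then set the engineer's square to the casting: push its long arm flush against the casting's front face and hold it pressed there for a good half second, and only then slide it along until its short arm also bears on the casting's left end (left as the robot sees it), press it there in the same way, and leave it flat and snug on both faces. Each time press until you feel the metal stop, about 10 N beyond what it takes to slide the square, but do not ram the casting, and leave the other things on the bench where they are.

Things in the scene. Friction and masses are not known exactly. Their poses are not given: they have to be found in the camera images.
- foot: Dark steel bench foot, fixed, under an aluminium engine casting: block 90 (x) x 180 (y) x 45 (z) mm, its -x face the front (to the robot), its +y face the left end; flange and boss on top to 65 mm, 18 mm or more in from the front, 7 mm from the ends. Origin: at bench height, below the casting's centre if both slides were at 0. The casting always has the foot's yaw, up to 0.25 rad.
- foot_corner (a point): NOMINAL front-left bottom corner of the casting, 45 mm to -x and 90 mm to +y of the foot's origin, axes as the foot's. The casting is locked on a cross slide whose setting is not reported: its front face really lies 0 to 16 mm farther to +x and its left end 0 to 14 mm farther to -y than this point. Find them by touch. The lock holds all permitted forces.
- front_pin (a joint): Travel (m) of a sprung round steel feeler pin, 10 mm across, 6 mm proud of the front face, 20 mm to -y of the face's middle, 11 mm above the bench. 0 free; 0.006 when a part lies flush on the face. Spring 70 N/m (0.4 N when flush), too weak to push the square back.
- end_pin (a joint): Travel (m) of a like feeler pin, 6 mm proud of the left end, 37 mm behind the front face, 11 mm above the bench. 0 free; 0.006 when a part lies flush on the left end.
- square: Loose flat L of bare aluminium, 20 mm thick, about 0.4 kg, arms 25 mm wide. Origin: its INNER corner, underside. Long arm: inner edge from the origin 175 mm to -y, outer edge at x = -25 mm, 200 mm long. Short arm: inner edge 75 mm to +x, outer edge at y = +25 mm. Seated, the origin is at the casting's front-left corner, yaw as the foot. It takes 2 to 8 N just to slide it.
- square_push (a point): Point on the outer edge of the square's long arm, at the underside, level with the centre of mass: x = -25, y = -51 mm from the square's origin (the centre of mass is at x = +1 mm). At the start the square lies 125 to 145 mm in front of foot_corner (-x), 20 to 50 mm to its left (+y) and up to 0.12 rad askew.
- rod: Loose steel connecting rod, about 0.35 kg, lying flat along its y axis between square and casting, 149 mm long, 20 mm high. Origin: underside, shank middle, near its balance point. Shank 18 mm wide (x), top 17 mm up, y = -45 to +26 mm; big eye (52 mm across, bore 36) at y = +50 mm, small eye (30 mm across, bore 20) at y = -58 mm.
- mat: Flat black rubber parts mat, fixed, 200 (x) x 150 (y) x 3 mm, at the left or the right side of the bench. Origin at the centre of its underside. The rod belongs here, its shank middle within 55 mm of the mat's centre along both mat axes.
- tray: Dark steel tray, fixed, 200 x 150 x 30 mm, on the other side than the mat; not to be used. Origin at the centre of its underside.
- wrench: Bystander: steel wrench, 170 mm, lying right of the casting; origin at its middle, on the underside.
- bearing: Bystander: steel bearing ring, 72 mm across, 20 mm high, lying behind the casting; origin under its centre.
- screwdriver: Bystander: screwdriver lying to the left; origin at its middle, on the underside.
- can: Bystander: steel can, 70 mm across, 120 mm high, behind on the right; origin under its centre.
- piston: Bystander: aluminium piston, 62 mm across, 55 mm high, behind on the left; origin under its centre.
- jar: Bystander: closed jar, 60 mm across, 80 mm high, behind the casting; origin under its centre.
Mind the look-alikes: they are no part of the job. Of the things shaped like the square, the aluminium one is meant.

How it is judged:
By the outcome, as a careful person would: the job done as asked, in the order asked, and still so for the second after the job is handed in, with the robot touching nothing.
It also fails if it takes over 72 s, if anything falls off the work surface, if the arm or the gripper's body presses on something with over 40 N, if the wrist force passes 120 N, or if a joint passes its speed limit or range.

## Robot

A 6-joint arm with a two-finger parallel gripper is mounted at the origin on the work surface. World frame = base frame: x ahead of the robot, y to its left, z up, the work surface at z = 0. Lengths are in m, angles in rad, forces in N, time in s.
With the tool pointing down it reaches from about 0.35 to 0.975 m from the base axis. Payload 4.9 kg.
Tool frame: the origin (TCP) lies at the very end of the fingers, on their centre line; the grasp point (between the pads) lies ctrl.hold_point_z behind it (ctrl.hold_point_z is the distance from the TCP to the grasp point, in m); z points along the fingers, y is the line along which they close (so a half turn about z gives the same grasp; the last joint's range is limited). The gripper opens to 85 mm and grips with 20 to 120 N. Pads are 22 mm wide; open, the fingers measure 114 mm over their backs; the gripper's body (76 mm by 85 mm) begins 54 mm behind the grasp point. The pads swing forward as they close: fully open they stand 13 mm farther back than shut.
Start: joints at [-1.469, 0.053, 1.613, -0, 1.476, -0.119], TCP at [0.137, -0.61, 0.231] pointing down, gripper open.
Joint ranges: [-3.01, 3.01], [-1.01, 2.22], [0.06, 2.58], [-1.02, 4.17], [0.09, 2.62], [-3.14, 3.14]. Speed limits (rad/s): [2.57, 2.57, 3.14, 3.14, 3.14, 3.14].

## Interface

Orientations are given as a rotation vector (axis times angle).
In Python, from station import ctrl gives the robot as it stands. The module is installed in compiled form; this text tells all that it offers.
- The arm moves only by the tool jog_arm, never from a script. Its argument "deltas" is a list of rows, each a list of 3 entries, a list of its own where there are three numbers: the closure, from -1 (fully open) to 1 (shut), then the shift along the world's x, y, z scaled (see below), then the turn, a rotation vector about the world's x, y, z scaled (see below). A call has 1 to 12 rows; each row is the pose to reach, as a shift and turn from the pose commanded when the call began, turning the shorter way round; what a row does not reach only later rows make up. The controller multiplies each number of a shift by 0.4 m and each number of a turn by 180 degrees. A row lasts 1/12 s, in which the tool goes at most 41.7 mm and 7.16 degrees, less where a joint would pass 70% of its speed; a pose out of reach is approached as far as the arm can. A call with a number of a shift or a turn outside -1 to 1 is refused whole. A call with a gripper value outside its range is refused whole. The fingers move at their own pace and stop on an object; "squeeze" is the grip in N (left out, the last holds). Time passes only in rows, so rows that repeat a pose let the fingers close. It gives the time, the measured TCP pose, the force, the opening and the grip force at its end, in the units of the state.
- ctrl.get_obs(): the state, without advancing time (a new reading comes with each control period).
- ctrl.get_image(name): name is "side" or "top"; returns the picture (384x512x3 uint8, red, green, blue); there is no depth.
- ctrl.get_calibration(name): a dict with "K" (3x3 intrinsics, pixels), "extrinsics" (4x4, takes a point from world to camera coordinates). Camera axes: x right, y down, z forward; pixel columns grow to the right and rows downward; lengths in m; the calibration is good to about 2 mm. A picture is of the moment at which its call begins. get_calibration takes no time and is no camera call.
- ctrl.finish_job(): hands the job in; it is judged then, once.
The state is a dict: "t": time; "q": joint angles; "dq": joint speeds; "effort": joint torques, N m; "tool_pos": TCP position; "tool_rot": TCP orientation; "contact_force": force on the tool from outside, world axes, zero at the start; "wrist_torque": the same for the moment, N m; "opening": finger opening in m; "grip_force": force on a finger pad.
Only numpy, scipy, OpenCV 4.12 (cv2) and the standard library are available. Lean on these libraries where they do the work, as an engineer would, in place of code of your own. Each camera call takes 0.05 s, during which the arm holds its last target. There are 200 camera calls.

## Working session

There is one attempt and no reset: what is moved stays moved. The work goes in short steps, Python scripts to look and compute and a tool call to move; the robot and the scene stay as the last step left them, time stands still between calls to the robot, and variables do not carry over. Pictures are saved under pics/ and viewed, at most 10 in all, crops included, and the job is handed in when it is done.

Besides the shell and the picture viewer there is one more tool, called as name([rows], argument=value, ...), one row to a line, values as JSON. jog_arm: Moves the arm, as the interface text tells. Its arguments: {"type":"object","properties":{"deltas":{"type":"array","items":{"type":"array"}},"squeeze":{"type":"number"}},"required":["deltas"]}

```bash
mkdir -p pics
python3 - <<'E'
from station import ctrl
import cv2,numpy as np
for n in("top","side"):
    im=ctrl.get_image(n);cv2.imwrite(f"pics/{n}0.png",im[...,::-1]);np.save(f"pics/{n}0.npy",im)
    c=ctrl.get_calibration(n);print(n,np.round(c["K"],1).tolist(),np.round(c["extrinsics"],3).tolist())
o=ctrl.get_obs();print({k:np.round(v,3).tolist() for k,v in o.items()},ctrl.hold_point_z)
E
```

```text
top [[364.9, 0.0, 251.3], [0.0, 364.9, 192.6], [0.0, 0.0, 1.0]] [[-0.014, -1.0, -0.01, 0.021], [-0.984, 0.016, -0.177, 0.495], [0.177, 0.008, -0.984, 0.977], [0.0, 0.0, 0.0, 1.0]]
side [[463.7, 0.0, 263.9], [0.0, 463.7, 195.2], [0.0, 0.0, 1.0]] [[-0.803, -0.596, 0.015, 0.405], [-0.468, 0.614, -0.636, 0.283], [0.37, -0.518, -0.772, 1.386], [0.0, 0.0, 0.0, 1.0]]
{'t': 0.1, 'q': [-1.469, 0.053, 1.614, -0.0, 1.476, -0.119], 'dq': [-0.001, -0.003, -0.003, -0.001, -0.0, -0.001], 'effort': [-0.001, -39.49, -37.136, -0.0, 0.004, -0.0], 'tool_pos': [0.137, -0.609, 0.23], 'tool_rot': [-3.121, -0.346, 0.0], 'contact_force': [-0.084, -0.212, -0.456], 'wrist_torque': [0.02, 0.028, -0.031], 'grip_force': 0.0, 'opening': 0.085} 0.0187
```

View pics/top0.png

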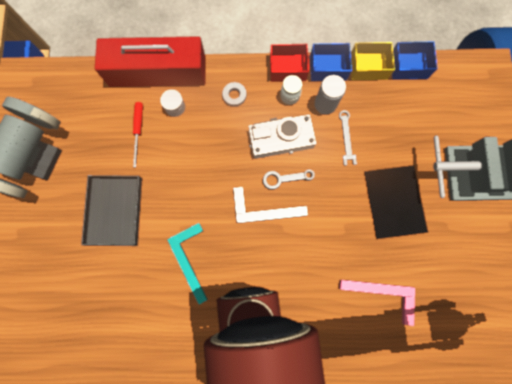

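View pics/side0.png

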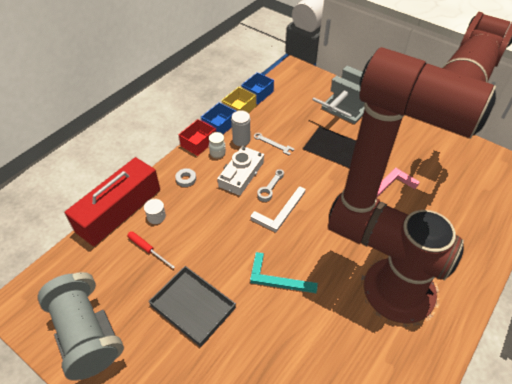

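Top view: the white/bare aluminium L is at about (240,215), the cyan one at (185,255) and the pink one at (400,295). Only the bare aluminium one lies in front of the casting (282,135) with the rod (289,179) between them, so that is the square. The black mat is flat at (396,202) on the right; the rimmed tray is at (113,210). I'll confirm in an enlarged crop.

```bash
cat > h.py <<'E'
import numpy as np,cv2
from station import ctrl
def ray(n,uv,z):
    c=ctrl.get_calibration(n);K,E=np.array(c["K"]),np.array(c["extrinsics"]);R,t=E[:3,:3],E[:3,3]
    o=-R.T@t;d=R.T@np.linalg.inv(K)@np.array([uv[0],uv[1],1.]);return o+d*(z-o[2])/d[2]
def proj(n,p):
    c=ctrl.get_calibration(n);K,E=np.array(c["K"]),np.array(c["extrinsics"])
    q=K@(E[:3,:3]@np.asarray(p,float)+E[:3,3]);return q[:2]/q[2]
def crop(n,x0,y0,w,h,s,out,im=None):
    im=ctrl.get_image(n) if im is None else im
    cv2.imwrite(out,cv2.resize(im[y0:y0+h,x0:x0+w,::-1],None,fx=s,fy=s,interpolation=cv2.INTER_CUBIC));return im
E
python3 - <<'E'
from h import *
crop("top",225,108,130,120,5,"pics/c1.png",np.load("pics/top0.npy"))
im=np.load("pics/top0.npy");
g=cv2.cvtColor(im,cv2.COLOR_RGB2HSV)
m=((g[...,1]<60)&(g[...,2]>110)).astype(np.uint8)
n,l,s,c=cv2.connectedComponentsWithStats(m)
for i in range(1,n):
    if s[i,4]>80: 
        pts=np.argwhere(l==i)[:,::-1].astype(np.float32); print(s[i].tolist(),c[i].round(1),[p.round(1).tolist() for p in cv2.boxPoints(cv2.minAreaRect(pts))])
mm=(g[...,2]<45).astype(np.uint8);mm[:150]=0;mm[250:]=0
n,l,s,c=cv2.connectedComponentsWithStats(mm)
for i in range(1,n):
    if s[i,4]>500:
        pts=np.argwhere(l==i)[:,::-1].astype(np.float32);b=cv2.boxPoints(cv2.minAreaRect(pts));print('dark',s[i].tolist(),c[i].round(1),[ray("top",p,.003).round(3).tolist() for p in b], ray("top",c[i],.003).round(3))
E
```

```text
[6, 0, 506, 58, 20880] [260.3  21.4] [[6.0, 0.0], [511.0, 0.0], [511.0, 57.0], [6.0, 57.0]]
[122, 45, 50, 7, 135] [145.8  46.8] [[121.9000015258789, 49.0], [122.19999694824219, 43.099998474121094], [171.1999969482422, 45.20000076293945], [171.0, 51.0]]
[321, 74, 25, 26, 506] [332.9  86.7] [[321.0, 74.0], [345.0, 74.0], [345.0, 99.0], [321.0, 99.0]]
[281, 76, 21, 26, 413] [291.3  88.1] [[279.20001220703125, 98.0999984741211], [285.3999938964844, 73.4000015258789], [303.29998779296875, 77.80000305175781], [297.1000061035156, 102.5]]
[223, 83, 23, 22, 307] [234.   93.2] [[223.0, 83.0], [245.0, 83.0], [245.0, 104.0], [223.0, 104.0]]
[161, 90, 22, 21, 346] [171.1  99.8] [[157.0, 100.0], [171.5, 85.5], [185.5, 99.5], [171.0, 114.0]]
[3, 97, 46, 24, 451] [ 25.2 108.3] [[2.700000047683716, 104.9000015258789], [6.599999904632568, 94.9000015258789], [50.29999923706055, 112.0999984741211], [46.400001525878906, 122.0999984741211]]
[340, 111, 16, 54, 325] [346.8 139.3] [[339.5, 111.19999694824219], [351.6000061035156, 110.30000305175781], [355.6000061035156, 163.1999969482422], [343.5, 164.100006
[... 1244 characters left out ...]
 50, 65, 1730] [114.3 208. ] [[87.69999694824219, 243.39999389648438], [92.0999984741211, 177.10000610351562], [137.6999969482422, 180.10000610351562], [133.3000030517578, 246.39999389648438]]
[234, 187, 74, 36, 906] [262.7 210.5] [[232.89999389648438, 187.60000610351562], [303.79998779296875, 180.5], [307.20001220703125, 215.5], [236.39999389648438, 222.60000610351562]]
[343, 282, 18, 8, 90] [350.8 285.4] [[342.6000061035156, 287.8999938964844], [343.29998779296875, 281.29998779296875], [360.0, 283.0], [359.29998779296875, 289.5]]
dark [374, 183, 52, 54, 1398] [399.9 219. ] [[0.498, -0.327, 0.003], [0.523, -0.467, 0.003], [0.384, -0.48, 0.003], [0.361, -0.342, 0.003]] [ 0.419 -0.41   0.003]
```

View pics/c1.png

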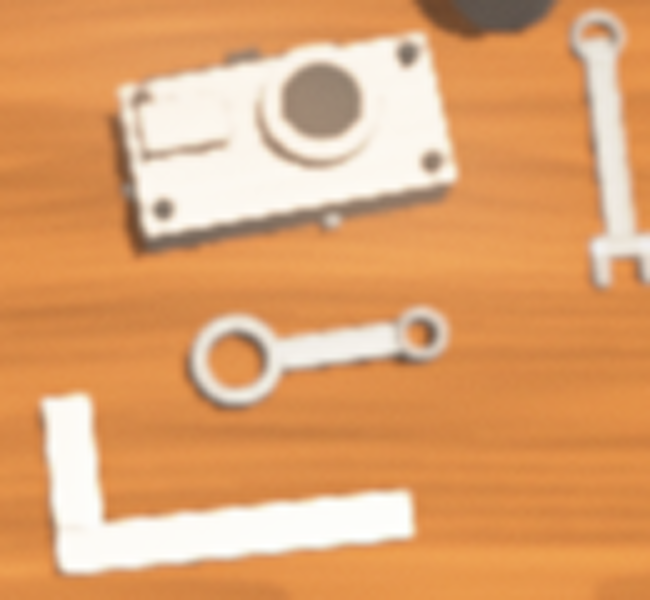

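The crop confirms the bare aluminium L (inner corner at crop (102,523)), the rod with its big eye at (236,360) and small eye at (421,333), and the casting's top front edge running (148,238)–(457,182).

Run:
```python
from h import *
def c(p,z): return ray("top",(p[0]/5+225-.4,p[1]/5+108-.4),z)[:2]
an=lambda v: np.arctan2(v[1],v[0])
print("casting top FL FR BL BR",[c(p,.045).round(4).tolist() for p in((148,238),(457,182),(120,87),(422,33))])
FL,FR,BL,BR=[c(p,.045) for p in((148,238),(457,182),(120,87),(422,33))]
print("len",np.linalg.norm(FL-FR),np.linalg.norm(BL-FL),"yaw",an(FL-FR)-np.pi/2,an(BL-BR)-np.pi/2,an(BL-FL),an(BR-FR))
S=[c(p,.02) for p in((102,523),(65,573),(413,537),(410,490),(42,400),(90,396))]
print("square in,out,Lout,Lin,Sout,Sin",[s.round(4).tolist() for s in S],"yaw",an(S[1]-S[2])-np.pi/2,an(S[0]-S[3])-np.pi/2,an(S[4]-S[1]),"len",np.linalg.norm(S[1]-S[2]),np.linalg.norm(S[1]-S[4]))
b,s=c((236,360),.02),c((421,333),.02);print("rod",b,s,np.linalg.norm(b-s),"yaw",an(b-s)-np.pi/2,"org",s+(b-s)*58/108)
M=[ray("top",p,.003)[:2] for p in((365,172),(414,165.5),(427,232),(376,238))];print("mat",np.round(M,3).tolist(),np.mean(M,0),[np.linalg.norm(M[i]-M[i-1]) for i in range(4)])
```

```text
casting top FL FR BL BR [[0.6027, 0.004], [0.6327, -0.1732], [0.6933, 0.0187], [0.7231, -0.157]]
len 0.17970535446766644 0.0918841809830263 yaw 0.1681863386992124 0.1676669064052192 0.16151403796595987 0.1771153618136661
square in,out,Lout,Lin,Sout,Sin [[0.4428, 0.0327], [0.4147, 0.0539], [0.4321, -0.1433], [0.459, -0.1427], [0.5145, 0.0663], [0.5164, 0.0387]] yaw 0.08794792815420971 0.09182461264967401 0.12427174520530908 len 0.19792449198407813 0.10056187316785917
rod [ 0.53618624 -0.04566216] [ 0.55035396 -0.15278601] 0.10805666958756995 yaw 0.13149236642593554 org [ 0.54274537 -0.09525654]
mat [[0.558, -0.32], [0.575, -0.465], [0.38, -0.484], [0.365, -0.338]] [ 0.46978368 -0.40175602] [np.float64(0.19347062930653094), np.float64(0.14584348862050875), np.float64(0.19592934335951998), np.float64(0.1464805837451762)]
```

jog_arm([
  [-0.4,[0.06,0.08,0],[0,0,0.04]],
  [-0.4,[0.75,0.95,-0.1],[0,0,0.4717]],
  [-0.4,[0.75,0.95,-0.1],[0,0,0.4717]],
  [-0.4,[0.75,0.95,-0.1],[0,0,0.4717]],
  [-0.4,[0.75,0.95,-0.1],[0,0,0.4717]],
  [-0.4,[0.75,0.95,-0.1],[0,0,0.4717]],
  [-0.4,[0.75,0.95,-0.1],[0,0,0.4717]],
  [-0.4,[0.75,0.95,-0.1],[0,0,0.4717]],
  [-0.4,[0.75,0.95,-0.1],[0,0,0.4717]],
  [-0.4,[0.75,0.95,-0.1],[0,0,0.4717]],
  [-0.4,[0.75,0.95,-0.1],[0,0,0.4717]],
  [-0.4,[0.75,0.95,-0.1],[0,0,0.4717]],
], squeeze=40)

```text
t: 1.1
tool_pos: [0.4379, -0.2268, 0.1906]
tool_rot: [-2.061, -2.37, -0.001]
contact_force: [-0.9, -0.2, -0.0]
opening: 0.06
grip_force: 0.0
```

jog_arm([
  [-0.4,[0.2,0.26,-0.1],[0,0,0]],
  [-0.4,[0.265,0.3375,-0.2],[0,0,0]],
  [-0.4,[0.265,0.3375,-0.25],[0,0,0]],
  [-0.4,[0.265,0.3375,-0.33],[0,0,0]],
  [-0.4,[0.265,0.3375,-0.4],[0,0,0]],
  [-0.4,[0.265,0.3375,-0.44],[0,0,0]],
  [-0.4,[0.265,0.3375,-0.465],[0,0,0]],
  [-0.4,[0.265,0.3375,-0.465],[0,0,0]],
])

```text
t: 1.77
tool_pos: [0.538, -0.0921, -0.0013]
tool_rot: [-2.06, -2.356, 0.008]
contact_force: [-0.7, 0.0, 0.2]
opening: 0.0595
grip_force: 0.0
```

jog_arm([
  [0.8,[0,0,0],[0,0,0]],
  [0.8,[0,0,0],[0,0,0]],
  [0.8,[0,0,0],[0,0,0]],
  [0.8,[0,0,0],[0,0,0]],
  [0.8,[0,0,0],[0,0,0]],
  [0.8,[0,0,0],[0,0,0]],
], squeeze=50)

```text
t: 2.27
tool_pos: [0.5447, -0.096, 0.0082]
tool_rot: [2.068, 2.359, 0.002]
contact_force: [-1.3, -0.9, 6.5]
opening: 0.0163
grip_force: 52.4
```

jog_arm([
  [0.8,[0,0,0.05],[0,0,0]],
  [0.8,[0,0,0.13],[0,0,0]],
  [0.8,[0,0,0.2],[0,0,0]],
  [0.8,[-0.02,-0.08,0.2],[0,0,-0.03]],
  [0.8,[-0.04,-0.16,0.2],[0,0,-0.07]],
  [0.8,[-0.06,-0.25,0.2],[0,0,-0.11]],
  [0.8,[-0.08,-0.34,0.2],[0,0,-0.15]],
  [0.8,[-0.1,-0.43,0.2],[0,0,-0.19]],
  [0.8,[-0.12,-0.52,0.2],[0,0,-0.23]],
  [0.8,[-0.15,-0.61,0.2],[0,0,-0.27]],
  [0.8,[-0.18,-0.69,0.2],[0,0,-0.31]],
  [0.8,[-0.1825,-0.7675,0.2],[0,0,-0.35]],
])

```text
t: 3.27
tool_pos: [0.4671, -0.4032, 0.0846]
tool_rot: [-2.999, -0.928, 0.003]
contact_force: [1.1, 0.4, -5.2]
opening: 0.0163
grip_force: 51.1
```

Run:
```python
from h import *
im=crop("top",225,108,230,140,3.4,"pics/c2.png")
o=ctrl.get_obs();print({k:np.round(o[k],4).tolist() for k in("t","tool_pos","tool_rot","contact_force","opening","grip_force")})
```

```text
{'t': 3.3167, 'tool_pos': [0.4676, -0.4093, 0.0856], 'tool_rot': [2.9987, 0.9165, -0.0024], 'contact_force': [-1.7629, -5.1416, -2.6599], 'opening': 0.0162, 'grip_force': 51.22}
```

View pics/c2.png

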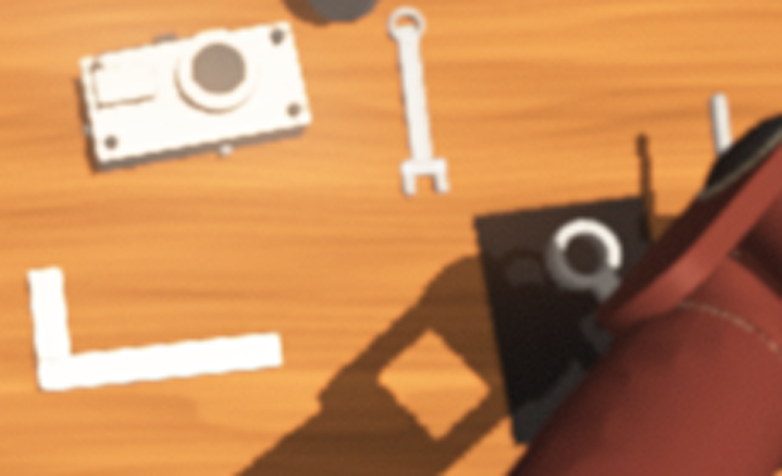

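The rod is held over the mat, its big eye at crop (583,255), and the square is undisturbed. Finishing the turn, then lowering.

jog_arm([
  [0.8,[0,0,-0.02],[0,0,-0.04]],
  [0.8,[0,0,-0.05],[0,0,-0.08]],
  [0.8,[0,0,-0.09],[0,0,-0.12]],
  [0.8,[0,0,-0.13],[0,0,-0.161]],
  [0.8,[0,0,-0.16],[0,0,-0.161]],
  [0.8,[0,0,-0.175],[0,0,-0.161]],
  [0.8,[0,0,-0.185],[0,0,-0.161]],
  [0.8,[0,0,-0.19],[0,0,-0.161]],
  [0.8,[0,0,-0.19],[0,0,-0.161]],
])

```text
t: 4.07
tool_pos: [0.4705, -0.4024, 0.0113]
tool_rot: [3.136, 0.166, 0.001]
contact_force: [-1.5, 2.0, 2.5]
opening: 0.016
grip_force: 52.0
```

jog_arm([
  [0.2,[0,0,0],[0,0,0]],
  [0.0,[0,0,0],[0,0,0]],
  [0.0,[0,0,0],[0,0,0]],
  [0.0,[0,0,0.05],[0,0,0]],
  [0.0,[0,0,0.13],[0,0,0]],
  [0.0,[0,0,0.2],[0,0,0]],
  [0.0,[-0.03,0.1,0.22],[0,0,0]],
  [0.0,[-0.06,0.2,0.22],[0,0,0]],
  [0.0,[-0.09,0.3,0.22],[0,0,0.01]],
  [0.0,[-0.12,0.4,0.22],[0,0,0.02]],
  [0.0,[-0.15,0.5,0.22],[0,0,0.02]],
  [0.0,[-0.18,0.6,0.22],[0,0,0.02]],
])

```text
t: 5.07
tool_pos: [0.3977, -0.1617, 0.0976]
tool_rot: [3.13, 0.259, 0.002]
contact_force: [1.6, -0.2, -0.8]
opening: 0.0428
grip_force: 0.0
```

jog_arm([
  [0.0,[-0.03,0.1,0],[0,0,0]],
  [0.0,[-0.04,0.2,0],[0,0,0]],
  [0.0,[-0.05,0.3,-0.06],[0,0,0]],
  [0.0,[-0.05,0.3125,-0.13],[0,0,0]],
  [0.0,[-0.05,0.3125,-0.19],[0,0,0]],
  [0.0,[-0.05,0.3125,-0.22],[0,0,0]],
  [0.0,[-0.05,0.3125,-0.2275],[0,0,0]],
  [0.0,[-0.05,0.3125,-0.2275],[0,0,0]],
])

```text
t: 5.73
tool_pos: [0.3778, -0.0379, 0.0058]
tool_rot: [-3.13, -0.26, 0.002]
contact_force: [-0.3, -0.1, -0.8]
opening: 0.0427
grip_force: 0.0
```

Run:
```python
from h import *
im=ctrl.get_image("side");cv2.imwrite("pics/s3.png",cv2.resize(im[100:300,180:440,::-1],None,fx=3,fy=3,interpolation=2))
im=ctrl.get_image("top");np.save("pics/t3.npy",im)
o=ctrl.get_obs();print({k:np.round(o[k],4).tolist() for k in("t","tool_pos","tool_rot","contact_force","wrist_torque","opening")})
```

```text
{'t': 5.8333, 'tool_pos': [0.3794, -0.0386, 0.0075], 'tool_rot': [3.1301, 0.2593, 0.0033], 'contact_force': [1.053, 0.0859, 0.7132], 'wrist_torque': [-0.0335, 0.0234, 0.0401], 'opening': 0.0424}
```

View pics/s3.png

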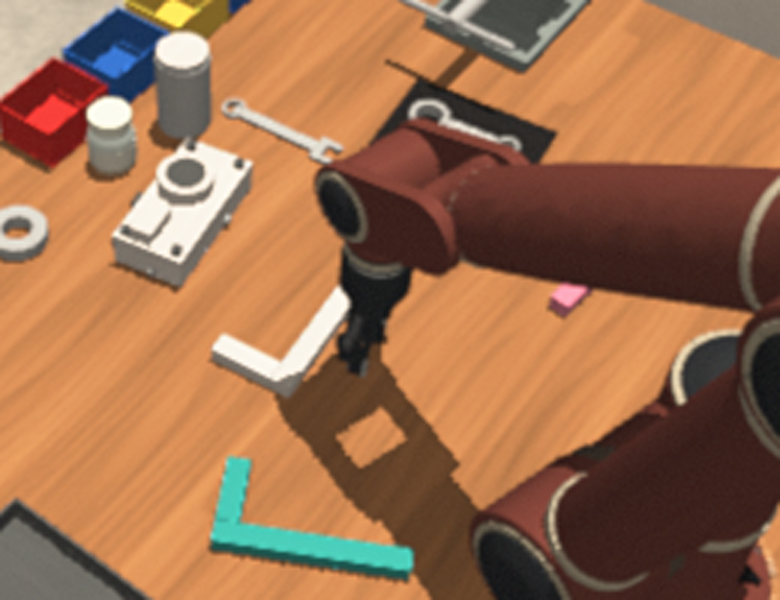

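The rod lies on the mat at (430–520,105–150), and the fingers stand just behind the square's long arm at (355,350). Pushing along the casting's x axis.

jog_arm([
  [0.0,[0.037,0.0063,0],[0,0,0]],
  [0.0,[0.069,0.0117,0],[0,0,0]],
  [0.0,[0.0986,0.0167,0],[0,0,0]],
  [0.0,[0.1282,0.0217,0],[0,0,0]],
  [0.0,[0.1577,0.0268,0],[0,0,0]],
  [0.0,[0.1873,0.0318,0],[0,0,0]],
  [0.0,[0.2169,0.0368,0],[0,0,0]],
  [0.0,[0.2465,0.0418,0],[0,0,0]],
  [0.0,[0.2761,0.0468,0],[0,0,0]],
  [0.0,[0.3057,0.0518,0],[0,0,0]],
  [0.0,[0.328,0.0556,0],[0,0,0]],
  [0.0,[0.34,0.0577,0],[0,0,0]],
])

```text
t: 6.83
tool_pos: [0.516, -0.0154, 0.0077]
tool_rot: [3.13, 0.259, 0.003]
contact_force: [-2.4, -1.5, 2.1]
opening: 0.0426
grip_force: 1.4
```

Run:
```python
from h import *
crop("top",215,100,140,120,5,"pics/c4.png")
o=ctrl.get_obs();print({k:np.round(o[k],4).tolist() for k in("t","tool_pos","tool_rot","contact_force","wrist_torque","opening")})
```

```text
{'t': 6.8833, 'tool_pos': [0.5165, -0.0153, 0.0077], 'tool_rot': [3.1302, 0.2593, 0.0045], 'contact_force': [0.2164, 0.3322, 0.3121], 'wrist_torque': [0.0059, 0.049, 0.0034], 'opening': 0.0433}
```

View pics/c4.png

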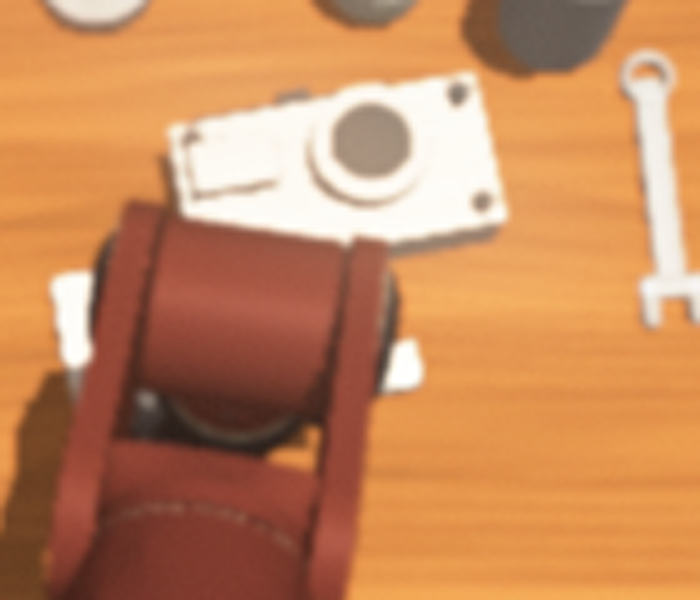

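jog_arm([
  [0.0,[0.0247,0.0042,0],[0,0,0]],
  [0.0,[0.0493,0.0084,0],[0,0,0]],
  [0.0,[0.074,0.0125,0],[0,0,0]],
  [0.0,[0.089,0.015,0],[0,0,0]],
  [0.0,[0.0986,0.0167,0],[0,0,0]],
  [0.0,[0.1035,0.0176,0],[0,0,0]],
  [0.0,[0.1085,0.0184,0],[0,0,0]],
])

```text
t: 7.47
tool_pos: [0.5576, -0.0076, 0.0062]
tool_rot: [-3.131, -0.26, 0.001]
contact_force: [-3.4, -0.3, 1.5]
opening: 0.0429
grip_force: 1.4
```

jog_arm([
  [0.0,[0.0049,0.0008,0],[0,0,0]],
  [0.0,[0.0074,0.0013,0],[0,0,0]],
])

```text
t: 7.63
tool_pos: [0.5606, -0.0071, 0.0062]
tool_rot: [-3.131, -0.26, 0.0]
contact_force: [-2.1, -1.4, 0.7]
opening: 0.0431
grip_force: 1.3
```

jog_arm([
  [0.0,[0.0037,0.0006,0],[0,0,0]],
  [0.0,[0.0074,0.0013,0],[0,0,0]],
  [0.0,[0.0099,0.0017,0],[0,0,0]],
])

```text
t: 7.88
tool_pos: [0.5646, -0.0064, 0.0062]
tool_rot: [-3.131, -0.259, 0.0]
contact_force: [-3.2, -0.2, 2.0]
opening: 0.0425
grip_force: 1.1
```

jog_arm([
  [0.0,[0.0025,0.0004,0],[0,0,0]],
  [0.0,[0.0049,0.0008,0],[0,0,0]],
])

```text
t: 8.05
tool_pos: [0.5665, -0.0061, 0.0062]
tool_rot: [-3.131, -0.26, 0.0]
contact_force: [-2.8, -0.3, 0.9]
opening: 0.0425
grip_force: 1.1
```

jog_arm([
  [0.0,[0.0025,0.0004,0],[0,0,0]],
  [0.0,[0.0049,0.0008,0],[0,0,0]],
])

```text
t: 8.22
tool_pos: [0.5685, -0.0057, 0.0062]
tool_rot: [-3.131, -0.26, 0.0]
contact_force: [-2.1, 0.0, 0.5]
opening: 0.0426
grip_force: 1.2
```

jog_arm([
  [0.0,[0.0025,0.0004,0],[0,0,0]],
  [0.0,[0.0049,0.0008,0],[0,0,0]],
])

```text
t: 8.38
tool_pos: [0.5698, -0.0055, 0.0062]
tool_rot: [-3.131, -0.26, 0.004]
contact_force: [-8.0, -1.2, 4.4]
opening: 0.043
grip_force: 3.9
```

jog_arm([
  [0.0,[0.0025,0.0004,0],[0,0,0]],
  [0.0,[0.0049,0.0008,0],[0,0,0]],
])

```text
t: 8.55
tool_pos: [0.5698, -0.0055, 0.0061]
tool_rot: [3.131, 0.26, -0.012]
contact_force: [-14.4, -2.0, 10.2]
opening: 0.0428
grip_force: 7.4
```

jog_arm([
  [0.0,[0.0002,0,0],[0,0,0]],
  [0.0,[0.0004,0,0],[0,0,0]],
  [0.0,[0.0004,0,0],[0,0,0]],
  [0.0,[0.0004,0,0],[0,0,0]],
])

```text
t: 8.88
tool_pos: [0.5698, -0.0055, 0.0061]
tool_rot: [3.131, 0.26, -0.012]
contact_force: [-11.9, -3.7, 8.4]
opening: 0.0427
grip_force: 6.4
```

Run:
```python
from h import *
o=ctrl.get_obs();print({k:np.round(o[k],4).tolist() for k in("t","tool_pos","tool_rot","contact_force","wrist_torque","opening")})
```

```text
{'t': 8.8833, 'tool_pos': [0.5698, -0.0055, 0.0061], 'tool_rot': [3.1307, 0.2601, -0.0122], 'contact_force': [-11.8956, -3.7063, 8.4075], 'wrist_torque': [-0.3832, 1.9226, 0.0003], 'opening': 0.0427}
```

jog_arm([
  [0.0,[0.0012,0.0002,0],[0,0,0]],
  [0.0,[0.0012,0.0002,0],[0,0,0]],
  [0.0,[0.0012,0.0002,0],[0,0,0]],
  [0.0,[0.0012,0.0002,0],[0,0,0]],
  [0.0,[0.0012,0.0002,0],[0,0,0]],
  [0.0,[0.0012,0.0002,0],[0,0,0]],
  [0.0,[0.0012,0.0002,0],[0,0,0]],
  [0.0,[0.0012,0.0002,0],[0,0,0]],
  [0.0,[0.0012,0.0002,0],[0,0,0]],
])

```text
t: 9.63
tool_pos: [0.5698, -0.0055, 0.006]
tool_rot: [3.131, 0.26, -0.014]
contact_force: [-15.2, -1.0, 10.1]
opening: 0.0425
grip_force: 7.4
```

jog_arm([
  [0.0,[-0.03,-0.005,0],[0,0,0]],
  [0.0,[-0.0863,-0.0146,0],[0,0,0]],
  [0.0,[-0.0863,-0.0146,0.1],[0,0,0.02]],
  [0.0,[-0.0863,-0.0146,0.19],[0,0,0.05]],
  [0.0,[-0.0863,0.05,0.19],[0,0,0.09]],
  [0.0,[-0.0863,0.12,0.19],[0,0,0.13]],
  [0.0,[-0.0863,0.2,0.19],[0,0,0.17]],
  [0.0,[-0.0863,0.26,0.19],[0,0,0.21]],
  [0.0,[-0.06,0.32,0.19],[0,0,0.25]],
  [0.0,[-0.03,0.3225,0.19],[0,0,0.29]],
  [0.0,[0.02,0.3225,0.19],[0,0,0.33]],
  [0.0,[0.067,0.3225,0.19],[0,0,0.37]],
])

```text
t: 10.63
tool_pos: [0.6013, 0.125, 0.0828]
tool_rot: [2.471, 1.938, 0.004]
contact_force: [0.5, -0.5, -0.0]
opening: 0.043
grip_force: 0.0
```

jog_arm([
  [0.0,[0,0,0],[0,0,0.04]],
  [0.0,[0,0,0],[0,0,0.08]],
  [0.0,[0,0,0],[0,0,0.12]],
  [0.0,[0,0,0],[0,0,0.13]],
  [0.0,[0,0,0],[0,0,0.13]],
])

```text
t: 11.05
tool_pos: [0.6008, 0.1241, 0.0827]
tool_rot: [2.035, 2.391, 0.003]
contact_force: [-0.1, 0.2, 0.1]
opening: 0.0425
grip_force: 0.0
```

Run:
```python
from h import *
crop("top",205,100,140,120,5,"pics/c5.png")
o=ctrl.get_obs();print({k:np.round(o[k],4).tolist() for k in("t","tool_pos","tool_rot","contact_force","wrist_torque","opening")})
u=np.array([.986,.167]);v=np.array([-.167,.986])
for nm,a,b in(("inner",0,0),("outer",-.025,.025),("tipout",.075,.025),("tipin",.075,0),("endout",-.025,-.175),("endin",0,-.175)):
    p=(.5969+a)*u+(-.0417+b)*v; q=proj("top",[*p,.02]);print(nm,p.round(3),((q-[205,100]+.4)*5).round())
```

```text
{'t': 11.1, 'tool_pos': [0.6006, 0.1241, 0.0827], 'tool_rot': [2.0371, 2.3901, 0.0023], 'contact_force': [0.1697, 0.1792, -0.3001], 'wrist_torque': [-0.0059, 0.0445, 0.0187], 'opening': 0.0429}
inner [0.596 0.059] [155. 303.]
outer [0.567 0.079] [120. 352.]
tipout [0.665 0.096] [ 91. 190.]
tipin [0.669 0.071] [133. 182.]
endout [ 0.6   -0.118] [458. 291.]
endin [ 0.625 -0.114] [449. 250.]
```

View pics/c5.png

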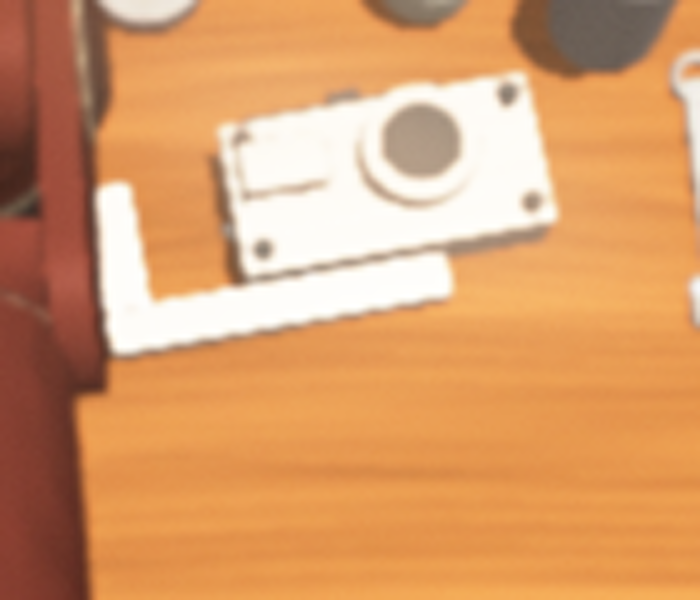

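The square lies flush on the front face: inner corner (152,303), end (450,275), both as predicted. Lowering beside the short arm.

jog_arm([
  [0.0,[0,0,-0.07],[0,0,0]],
  [0.0,[0,0,-0.14],[0,0,0]],
  [0.0,[0,0,-0.18],[0,0,0]],
  [0.0,[0,0,-0.19],[0,0,0]],
  [0.0,[0,0,-0.19],[0,0,0]],
])

```text
t: 11.52
tool_pos: [0.5988, 0.1239, 0.0047]
tool_rot: [-2.036, -2.39, 0.003]
contact_force: [-0.4, 0.3, 0.0]
opening: 0.0428
grip_force: 0.0
```

jog_arm([
  [0.0,[0.0041,-0.0247,0],[0,0,0]],
  [0.0,[0.0075,-0.0444,0],[0,0,0]],
  [0.0,[0.0096,-0.0567,0],[0,0,0]],
  [0.0,[0.0117,-0.069,0],[0,0,0]],
  [0.0,[0.0138,-0.0814,0],[0,0,0]],
  [0.0,[0.0138,-0.0814,0],[0,0,0]],
])

```text
t: 12.02
tool_pos: [0.6062, 0.0904, 0.0072]
tool_rot: [2.037, 2.39, 0.001]
contact_force: [-0.7, -0.2, 0.1]
opening: 0.0427
grip_force: 0.0
```

Run:
```python
from h import *
o=ctrl.get_obs();print({k:np.round(o[k],4).tolist() for k in("t","tool_pos","tool_rot","contact_force","wrist_torque","opening")})
```

```text
{'t': 12.0167, 'tool_pos': [0.6062, 0.0904, 0.0072], 'tool_rot': [2.0368, 2.39, 0.0013], 'contact_force': [-0.6919, -0.2283, 0.0534], 'wrist_torque': [-0.0292, 0.0548, -0.0497], 'opening': 0.0427}
```

jog_arm([
  [0.0,[0.0025,-0.0148,0],[0,0,0.002]],
  [0.0,[0.0054,-0.032,0],[0,0,0.002]],
  [0.0,[0.0084,-0.0493,0],[0,0,0.002]],
  [0.0,[0.0113,-0.0666,0],[0,0,0.002]],
  [0.0,[0.0138,-0.0814,0],[0,0,0.002]],
])

```text
t: 12.43
tool_pos: [0.611, 0.0581, 0.0063]
tool_rot: [-2.029, -2.398, 0.0]
contact_force: [-1.1, 2.9, 2.7]
opening: 0.0426
grip_force: 1.5
```

Run:
```python
from h import *
crop("top",205,100,140,120,5,"pics/c6.png")
o=ctrl.get_obs();print({k:np.round(o[k],4).tolist() for k in("t","tool_pos","tool_rot","contact_force","wrist_torque","opening")})
```

```text
{'t': 12.4833, 'tool_pos': [0.6112, 0.0569, 0.0063], 'tool_rot': [2.0292, 2.397, -0.0012], 'contact_force': [0.148, -0.5323, 0.5507], 'wrist_torque': [0.0029, 0.0539, 0.0106], 'opening': 0.043}
```

View pics/c6.png

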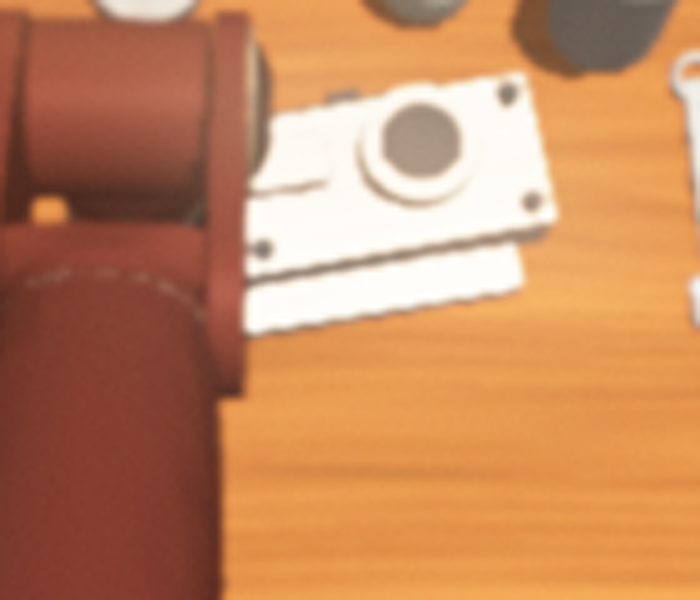

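jog_arm([
  [0.0,[0.0021,-0.0123,0],[0,0,0]],
  [0.0,[0.0038,-0.0222,0],[0,0,0]],
  [0.0,[0.0046,-0.0271,0],[0,0,0]],
])

```text
t: 12.73
tool_pos: [0.6127, 0.0474, 0.0061]
tool_rot: [-2.029, -2.398, 0.0]
contact_force: [-0.8, 1.9, 0.9]
opening: 0.0425
grip_force: 1.3
```

jog_arm([
  [0.0,[0.0004,-0.0025,0],[0,0,0]],
  [0.0,[0.0008,-0.0049,0],[0,0,0]],
])

```text
t: 12.9
tool_pos: [0.6129, 0.046, 0.0062]
tool_rot: [-2.029, -2.398, 0.0]
contact_force: [0.3, 2.8, 0.6]
opening: 0.043
grip_force: 1.3
```

jog_arm([
  [0.0,[0.0004,-0.0025,0],[0,0,0]],
  [0.0,[0.0008,-0.0049,0],[0,0,0]],
])

```text
t: 13.07
tool_pos: [0.6132, 0.0442, 0.0062]
tool_rot: [-2.029, -2.398, 0.0]
contact_force: [-0.0, 2.8, 0.9]
opening: 0.0427
grip_force: 1.3
```

jog_arm([
  [0.0,[0.0004,-0.0025,0],[0,0,0]],
  [0.0,[0.0008,-0.0049,0],[0,0,0]],
])

```text
t: 13.23
tool_pos: [0.6134, 0.0423, 0.0062]
tool_rot: [-2.029, -2.398, 0.0]
contact_force: [-0.8, 3.1, 1.5]
opening: 0.0429
grip_force: 1.9
```

jog_arm([
  [0.0,[0.0004,-0.0025,0],[0,0,0]],
])

```text
t: 13.32
tool_pos: [0.6133, 0.0415, 0.0061]
tool_rot: [-2.028, -2.397, 0.0]
contact_force: [-2.5, 6.5, 2.1]
opening: 0.0424
grip_force: 3.6
```

jog_arm([
  [0.0,[0.0004,-0.0025,0],[0,0,0]],
])

```text
t: 13.4
tool_pos: [0.6133, 0.0415, 0.0061]
tool_rot: [-2.027, -2.396, -0.002]
contact_force: [-3.0, 10.2, 3.4]
opening: 0.0423
grip_force: 5.4
```

jog_arm([
  [0.0,[0.0004,-0.0025,0],[0,0,0]],
  [0.0,[0.0004,-0.0025,0],[0,0,0]],
  [0.0,[0.0004,-0.0025,0],[0,0,0]],
])

```text
t: 13.65
tool_pos: [0.6133, 0.0415, 0.0062]
tool_rot: [-2.026, -2.395, -0.003]
contact_force: [-2.2, 10.1, 1.7]
opening: 0.0427
grip_force: 5.4
```

Run:
```python
from h import *
o=ctrl.get_obs();print({k:np.round(o[k],4).tolist() for k in("t","tool_pos","tool_rot","contact_force","wrist_torque","opening")})
```

```text
{'t': 13.65, 'tool_pos': [0.6133, 0.0415, 0.0062], 'tool_rot': [-2.026, -2.3955, -0.0031], 'contact_force': [-2.1741, 10.123, 1.6818], 'wrist_torque': [1.6844, 0.523, 0.0502], 'opening': 0.0427}
```

jog_arm([
  [0.0,[0.0004,-0.0025,0],[0,0,0]],
  [0.0,[0.0006,-0.0037,0],[0,0,0]],
  [0.0,[0.0006,-0.0037,0],[0,0,0]],
])

```text
t: 13.9
tool_pos: [0.6133, 0.0414, 0.0062]
tool_rot: [-2.025, -2.394, -0.006]
contact_force: [-5.2, 14.7, 4.0]
opening: 0.0425
grip_force: 7.8
```

jog_arm([
  [0.0,[0,0,0],[0,0,0]],
  [0.0,[0,0,0],[0,0,0]],
  [0.0,[0,0,0],[0,0,0]],
  [0.0,[0,0,0],[0,0,0]],
  [0.0,[0,0,0],[0,0,0]],
  [0.0,[0,0,0],[0,0,0]],
  [0.0,[0,0,0],[0,0,0]],
  [0.0,[0,0,0],[0,0,0]],
])

```text
t: 14.57
tool_pos: [0.6133, 0.0414, 0.0062]
tool_rot: [-2.025, -2.394, -0.006]
contact_force: [-4.0, 15.8, 4.1]
opening: 0.0428
grip_force: 7.7
```

jog_arm([
  [0.0,[-0.0063,0.037,0],[0,0,0]],
  [0.0,[-0.0167,0.099,0],[0,0,0]],
  [0.0,[-0.0167,0.099,0.1],[0,0,-0.02]],
  [0.0,[-0.02,0.099,0.19],[0,0,-0.06]],
  [0.0,[-0.1,0.09,0.19],[0,0,-0.1]],
  [0.0,[-0.15,0.04,0.19],[0,0,-0.14]],
  [0.0,[-0.16,-0.05,0.19],[0,0,-0.18]],
  [0.0,[-0.16,-0.15,0.19],[0,0,-0.22]],
  [0.0,[-0.16,-0.24,0.19],[0,0,-0.26]],
  [0.0,[-0.1325,-0.295,0.19],[0,0,-0.3]],
  [0.0,[-0.1325,-0.295,0.19],[0,0,-0.34]],
  [0.0,[-0.1325,-0.295,0.19],[0,0,-0.38]],
])

```text
t: 15.57
tool_pos: [0.5619, -0.0828, 0.0827]
tool_rot: [3.025, 0.838, 0.001]
contact_force: [-0.0, -0.1, -0.2]
opening: 0.0426
grip_force: 0.0
```

jog_arm([
  [0.0,[-0.1,0,0],[0,0,-0.04]],
  [0.0,[-0.2,0,0],[0,0,-0.08]],
  [0.0,[-0.3,0,0],[0,0,-0.12]],
  [0.0,[-0.3,0,0],[0,0,-0.12]],
])

```text
t: 15.9
tool_pos: [0.4329, -0.079, 0.078]
tool_rot: [-3.129, -0.263, 0.014]
contact_force: [-1.1, 0.9, -1.1]
opening: 0.0427
grip_force: 0.0
```

Run:
```python
from h import *
im=ctrl.get_image("side");cv2.imwrite("pics/s7.png",cv2.resize(im[130:210,190:290,::-1],None,fx=7,fy=7,interpolation=2))
crop("top",225,105,110,70,7,"pics/c7.png")
o=ctrl.get_obs();print({k:np.round(o[k],4).tolist() for k in("t","tool_pos","tool_rot","contact_force","opening")})
```

```text
{'t': 16.0, 'tool_pos': [0.4399, -0.0806, 0.0817], 'tool_rot': [3.1284, 0.2701, 0.0001], 'contact_force': [0.2963, -0.0101, 1.376], 'opening': 0.0429}
```

View pics/s7.png

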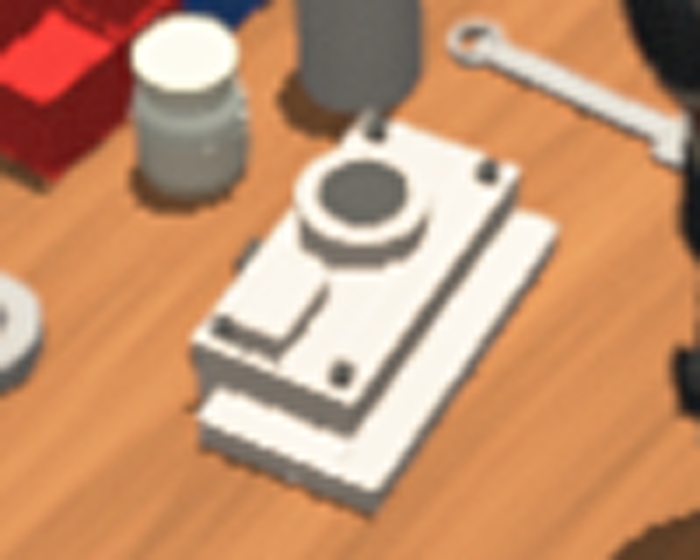

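View pics/c7.png

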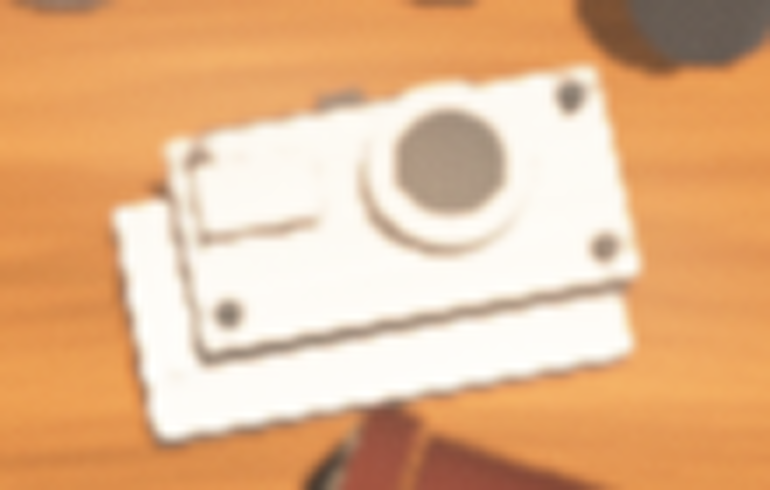

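Both views show the square snug along the front and left end, outer corner at (160,440) in the top crop and no visible gap. I'll re-press the front lightly, by touch, to check it stayed flush.

jog_arm([
  [0.0,[0.1,0,-0.05],[0,0,-0.002]],
  [0.0,[0.18,-0.0085,-0.1],[0,0,-0.002]],
  [0.0,[0.23,-0.0085,-0.16],[0,0,-0.002]],
  [0.0,[0.251,-0.0085,-0.185],[0,0,-0.002]],
  [0.0,[0.251,-0.0085,-0.19],[0,0,-0.002]],
  [0.0,[0.251,-0.0085,-0.19],[0,0,-0.002]],
])

```text
t: 16.5
tool_pos: [0.5426, -0.0839, 0.0056]
tool_rot: [3.13, 0.262, -0.002]
contact_force: [0.6, -0.1, 0.2]
opening: 0.0426
grip_force: 0.0
```

jog_arm([
  [0.0,[0.0247,0.0042,0],[0,0,0]],
  [0.0,[0.0493,0.0084,0],[0,0,0]],
  [0.0,[0.074,0.0125,0],[0,0,0]],
  [0.0,[0.084,0.0142,0],[0,0,0]],
  [0.0,[0.0888,0.015,0],[0,0,0]],
])

```text
t: 16.92
tool_pos: [0.579, -0.0778, 0.0074]
tool_rot: [3.13, 0.261, 0.003]
contact_force: [0.2, 0.2, -0.5]
opening: 0.0427
grip_force: 0.0
```

jog_arm([
  [0.0,[0.0025,0.0004,0],[0,0,0]],
  [0.0,[0.0049,0.0008,0],[0,0,0]],
])

```text
t: 17.08
tool_pos: [0.5793, -0.0774, 0.0064]
tool_rot: [3.131, 0.261, -0.0]
contact_force: [1.3, -0.6, 0.2]
opening: 0.0426
grip_force: 0.0
```

jog_arm([
  [0.0,[0.0025,0.0004,0],[0,0,0]],
  [0.0,[0.0049,0.0008,0],[0,0,0]],
])

```text
t: 17.25
tool_pos: [0.5808, -0.0771, 0.0061]
tool_rot: [-3.131, -0.261, 0.001]
contact_force: [-2.1, -1.3, 1.5]
opening: 0.0426
grip_force: 1.4
```

jog_arm([
  [0.0,[0.0025,0.0004,0],[0,0,0]],
])

```text
t: 17.33
tool_pos: [0.5812, -0.077, 0.0061]
tool_rot: [-3.13, -0.261, 0.004]
contact_force: [-3.9, -0.5, 2.7]
opening: 0.0425
grip_force: 1.9
```

jog_arm([
  [0.0,[0.0025,0.0004,0],[0,0,0]],
])

```text
t: 17.42
tool_pos: [0.5819, -0.0769, 0.006]
tool_rot: [-3.13, -0.261, 0.006]
contact_force: [-7.5, -1.2, 6.0]
opening: 0.0426
grip_force: 4.0
```

jog_arm([
  [0.0,[0.0025,0.0004,0],[0,0,0]],
])

```text
t: 17.5
tool_pos: [0.5818, -0.0769, 0.0059]
tool_rot: [-3.13, -0.262, 0.01]
contact_force: [-11.4, -2.4, 7.2]
opening: 0.0426
grip_force: 5.9
```

jog_arm([
  [0.0,[0.0015,0.0003,0],[0,0,0]],
  [0.0,[0.002,0.0003,0],[0,0,0]],
  [0.0,[0.002,0.0003,0],[0,0,0]],
  [0.0,[0.002,0.0003,0],[0,0,0]],
  [0.0,[0.002,0.0003,0],[0,0,0]],
  [0.0,[0.002,0.0003,0],[0,0,0]],
  [0.0,[0.002,0.0003,0],[0,0,0]],
  [0.0,[0.002,0.0003,0],[0,0,0]],
])

```text
t: 18.17
tool_pos: [0.5818, -0.0768, 0.0058]
tool_rot: [-3.13, -0.262, 0.013]
contact_force: [-12.6, -2.2, 7.4]
opening: 0.0427
grip_force: 6.1
```

Run:
```python
from h import *
o=ctrl.get_obs();print({k:np.round(o[k],4).tolist() for k in("t","tool_pos","tool_rot","contact_force","wrist_torque","opening")})
```

```text
{'t': 18.1667, 'tool_pos': [0.5818, -0.0768, 0.0058], 'tool_rot': [-3.1301, -0.2616, 0.0133], 'contact_force': [-12.611, -2.2086, 7.3688], 'wrist_torque': [-0.2376, 1.8712, 0.0829], 'opening': 0.0427}
```

jog_arm([
  [0.0,[-0.03,-0.005,0],[0,0,0]],
  [0.0,[-0.0863,-0.0146,0],[0,0,0]],
  [0.0,[-0.0863,-0.0146,0.1],[0,0,0.02]],
  [0.0,[-0.0863,0.02,0.19],[0,0,0.06]],
  [0.0,[-0.0863,0.1,0.19],[0,0,0.1]],
  [0.0,[-0.0863,0.18,0.19],[0,0,0.14]],
  [0.0,[-0.0863,0.26,0.19],[0,0,0.18]],
  [0.0,[-0.06,0.34,0.19],[0,0,0.22]],
  [0.0,[0.0,0.38,0.19],[0,0,0.26]],
  [0.0,[0.04,0.38,0.19],[0,0,0.3]],
  [0.0,[0.062,0.38,0.19],[0,0,0.34]],
  [0.0,[0.062,0.38,0.19],[0,0,0.38]],
])

```text
t: 19.17
tool_pos: [0.612, 0.0761, 0.0827]
tool_rot: [2.441, 1.976, 0.004]
contact_force: [0.5, 0.4, 0.4]
opening: 0.0428
grip_force: 0.0
```

jog_arm([
  [0.0,[0,0,0],[0,0,0.04]],
  [0.0,[0,0,0],[0,0,0.08]],
  [0.0,[0,0,0],[0,0,0.12]],
  [0.0,[0,0,-0.06],[0,0,0.12]],
  [0.0,[0,0,-0.13],[0,0,0.12]],
  [0.0,[0,0,-0.18],[0,0,0.12]],
  [0.0,[0,0,-0.19],[0,0,0.12]],
  [0.0,[0,0,-0.19],[0,0,0.12]],
])

```text
t: 19.83
tool_pos: [0.6083, 0.0755, 0.0043]
tool_rot: [-2.035, -2.39, 0.004]
contact_force: [0.5, 0.9, 0.0]
opening: 0.0429
grip_force: 0.0
```

jog_arm([
  [0.0,[0.0041,-0.0247,0],[0,0,0]],
  [0.0,[0.0083,-0.0493,0],[0,0,0]],
  [0.0,[0.0117,-0.069,0],[0,0,0]],
  [0.0,[0.0117,-0.069,0],[0,0,0]],
])

```text
t: 20.17
tool_pos: [0.6163, 0.0458, 0.0082]
tool_rot: [2.037, 2.388, 0.003]
contact_force: [0.1, 0.3, 0.1]
opening: 0.0429
grip_force: 0.0
```

jog_arm([
  [0.0,[0.0004,-0.0025,0],[0,0,0.0025]],
  [0.0,[0.0008,-0.0049,0],[0,0,0.0025]],
])

```text
t: 20.33
tool_pos: [0.6153, 0.0456, 0.0069]
tool_rot: [2.027, 2.399, 0.001]
contact_force: [0.5, -0.3, -0.8]
opening: 0.0426
grip_force: 0.0
```

jog_arm([
  [0.0,[0.0004,-0.0025,0],[0,0,0]],
])

```text
t: 20.42
tool_pos: [0.6151, 0.0449, 0.0066]
tool_rot: [2.027, 2.4, 0.001]
contact_force: [-1.0, 0.3, -0.4]
opening: 0.0428
grip_force: 0.0
```

jog_arm([
  [0.0,[0.0004,-0.0025,0],[0,0,0]],
])

```text
t: 20.5
tool_pos: [0.6151, 0.044, 0.0063]
tool_rot: [-2.027, -2.4, -0.0]
contact_force: [-0.9, 0.7, 0.2]
opening: 0.0429
grip_force: 0.0
```

jog_arm([
  [0.0,[0.0004,-0.0025,0],[0,0,0]],
])

```text
t: 20.58
tool_pos: [0.6152, 0.0431, 0.0062]
tool_rot: [-2.027, -2.4, 0.0]
contact_force: [-0.7, 0.1, 0.5]
opening: 0.0428
grip_force: 0.0
```

jog_arm([
  [0.0,[0.0004,-0.0025,0],[0,0,0]],
])

```text
t: 20.67
tool_pos: [0.6154, 0.042, 0.0062]
tool_rot: [-2.027, -2.4, 0.0]
contact_force: [0.1, 0.4, -0.6]
opening: 0.0427
grip_force: 0.0
```

jog_arm([
  [0.0,[0.0004,-0.0025,0],[0,0,0]],
])

```text
t: 20.75
tool_pos: [0.6154, 0.0418, 0.0062]
tool_rot: [-2.026, -2.398, -0.002]
contact_force: [-1.6, 6.1, 0.8]
opening: 0.0429
grip_force: 3.2
```

jog_arm([
  [0.0,[0.0004,-0.0025,0],[0,0,0]],
])

```text
t: 20.83
tool_pos: [0.6154, 0.0418, 0.0062]
tool_rot: [-2.026, -2.397, -0.004]
contact_force: [-1.3, 10.2, 2.2]
opening: 0.0424
grip_force: 4.9
```

jog_arm([
  [0.0,[0.0004,-0.0025,0],[0,0,0]],
])

```text
t: 20.92
tool_pos: [0.6154, 0.0418, 0.0063]
tool_rot: [-2.025, -2.396, -0.006]
contact_force: [-3.2, 13.6, 2.4]
opening: 0.0428
grip_force: 6.5
```

jog_arm([
  [0.0,[0.0004,-0.0025,0],[0,0,0]],
])

```text
t: 21.0
tool_pos: [0.6154, 0.0418, 0.0063]
tool_rot: [-2.024, -2.395, -0.007]
contact_force: [-1.9, 15.6, 3.3]
opening: 0.0427
grip_force: 8.1
```

jog_arm([
  [0.0,[0,0,0],[0,0,0]],
  [0.0,[0,0,0],[0,0,0]],
  [0.0,[0,0,0],[0,0,0]],
  [0.0,[0,0,0],[0,0,0]],
  [0.0,[0,0,0],[0,0,0]],
  [0.0,[0,0,0],[0,0,0]],
  [0.0,[0,0,0],[0,0,0]],
])

```text
t: 21.58
tool_pos: [0.6154, 0.0418, 0.0063]
tool_rot: [-2.024, -2.396, -0.007]
contact_force: [-1.5, 13.4, 2.4]
opening: 0.0429
grip_force: 6.5
```

jog_arm([
  [0.0,[-0.0063,0.037,0],[0,0,0]],
  [0.0,[-0.0167,0.099,0],[0,0,0]],
  [0.0,[-0.0167,0.13,0.1],[0,0,0]],
  [0.0,[-0.0167,0.18,0.2],[0,0,0]],
  [0.0,[-0.1,0.25,0.3],[0,0,0]],
  [0.0,[-0.2,0.33,0.3],[0,0,0]],
  [0.0,[-0.3,0.33,0.3],[0,0,0]],
  [0.0,[-0.4,0.33,0.3],[0,0,0]],
  [0.0,[-0.4,0.33,0.3],[0,0,0]],
])

```text
t: 22.33
tool_pos: [0.4519, 0.1708, 0.1256]
tool_rot: [-2.024, -2.402, 0.003]
contact_force: [-0.1, -0.4, -0.3]
opening: 0.0429
grip_force: 0.0
```

Run:
```python
from h import *
im=ctrl.get_image("top")
a=np.load("pics/top0.npy").astype(int);d=np.abs(im.astype(int)-a).max(2)>50
n,l,s,c=cv2.connectedComponentsWithStats(d.astype(np.uint8))
print([(s[i].tolist()) for i in range(1,n) if s[i,4]>25])
g=cv2.cvtColor(im,cv2.COLOR_RGB2HSV);m=((g[...,1]<70)&(g[...,2]>110)).astype(np.uint8)
# rod on mat
r=m.copy();r[:,:366]=0;r[:,427:]=0;r[:166]=0;r[240:]=0
p=np.argwhere(r)[:,::-1];q=p.mean(0);print("rod",len(p),q,ray("top",q,.02).round(3))
# outer edge of long arm, scanned along it: casting-frame u (expected .5719)
u=np.array([.986,.167]);v=np.array([-.167,.986])
f=g[...,1].astype(np.float32)
def scan(base,dirn,z=.02):
    t=np.arange(-.012,.012,.0005);uv=np.array([proj("top",[*(base+k*dirn),z]) for k in t],np.float32)
    val=cv2.remap(f,uv[None,:,0],uv[None,:,1],cv2.INTER_LINEAR)[0];i=np.argmax(np.abs(np.gradient(cv2.GaussianBlur(val[None],(1,7),1)[0])));return round(1000*t[i],1)
print("front edge off mm",[scan(.5719*u+(-.0976+k)*v,u) for k in np.arange(-.165,.02,.015)])
print("end edge off mm",[scan((.5969+k)*u+(-.0976+.025)*v,v) for k in np.arange(-.015,.07,.01)])
o=ctrl.get_obs();print({k:np.round(o[k],3).tolist() for k in("t","tool_pos","contact_force")})
```

```text
[[241, 133, 75, 35, 920], [124, 153, 362, 231, 27333], [262, 169, 53, 21, 472], [385, 174, 24, 53, 534], [131, 177, 11, 39, 193], [233, 186, 75, 37, 1021], [132, 230, 5, 15, 37]]
rod 504 [397.06150794 197.70039683] [ 0.478 -0.401  0.02 ]
front edge off mm [np.float64(-1.5), np.float64(-3.0), np.float64(-2.5), np.float64(-1.5), np.float64(-3.0), np.float64(-4.0), np.float64(-3.5), np.float64(-2.5), np.float64(-3.0), np.float64(-3.0), np.float64(-3.5), np.float64(-4.0), np.float64(-5.0)]
end edge off mm [np.float64(4.0), np.float64(3.0), np.float64(4.0), np.float64(4.5), np.float64(3.0), np.float64(4.0), np.float64(2.5), np.float64(3.5), np.float64(4.0)]
{'t': 22.383, 'tool_pos': [0.451, 0.171, 0.125], 'contact_force': [1.965, 1.898, -0.511]}
```

Run:
```python
from h import *
u=np.array([.986,.167]);v=np.array([-.167,.986])
im=np.mean([ctrl.get_image("top") for _ in range(3)],0).astype(np.float32); a=np.load("pics/top0.npy").astype(np.float32)
def line(img,b0,al,ks,d,z,rng=.01):
    f=img[...,2]; t=np.arange(-rng,rng,.0004);off=[]
    for k in ks:
        uv=np.array([proj("top",[*(b0+k*al+s*d),z]) for s in t],np.float32)
        w=cv2.remap(f,uv[None,:,0],uv[None,:,1],cv2.INTER_CUBIC)[0];gr=np.abs(np.gradient(cv2.GaussianBlur(w[None],(9,1),2)[0]));gr[gr<.6*gr.max()]=0
        off.append((gr*t).sum()/gr.sum())
    p=np.polyfit(ks,off,1);r=off-np.polyval(p,ks);return (p[0].round(4),(p[1]*1e3).round(2),(r.std()*1e3).round(2))
ks=np.arange(-.165,.015,.003)
C=.5969*u-.0976*v
print("square front outer",line(im,C-.0277*u,v,ks,u,.02))
print("casting front top now",line(im,C,v,ks[:55],u,.045,.006),"before",line(a,C,v,ks[:55],u,.045,.006))
ke=np.arange(-.015,.07,.002)
print("square end outer",line(im,C+.0285*v,u,ke,v,.02))
print("casting end top",line(a,C,u,np.arange(.005,.085,.002),v,.045,.006))
```

```text
square front outer (np.float64(-0.0015), np.float64(0.97), np.float64(0.38))Traceback (most recent call last):
  File "<stdin>", line 14, in <module>
  File "<stdin>", line 7, in line
  File "h.py", line 7, in proj
    c=ctrl.get_calibration(n);K,E=np.array(c["K"]),np.array(c["extrinsics"])
ValueError: time passes only in moves, steps and waits
```

```bash
python3 -c "
from station import ctrl
print(ctrl.finish_job())"
```

```text
the job is handed in; nothing more can be done
None
```

The job is handed in at about 22 s: the rod is on the mat within 10 mm of its centre, and the square was pressed at about 15 N for over half a second on the front face, then the left end, with both faces re-pressed afterwards; I could not read the feeler pins, so the snug fit is judged by touch and one image edge fit.

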